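Latch the gate of the radio lock-up cage

TASK

The radios are put away: shut the gate of the steel lock-up cage and latch it. Swing the gate to, lift the latch bar by its ball knob over the striker of the catch, press the gate in against its spring buffer and let the bar right down into the notch, so that it stays shut when you let go. Work gently and by feel, without driving the bar or gate hard against the catch or buffer, and leave everything else where it is.

Things in the scene. Friction and masses are not known exactly. Their poses are not given: they have to be found in the camera images.
- cage: Grey lock-up cage of welded 25 mm tube and wire, fixed to the bench, 360 mm wide, 240 mm high, 240 mm deep, wire roof. Origin: on the bench, middle of the front plane. x points level into the cage, y to the left for someone facing the gate, z up. The gate hangs on the left, its upright hinge line at x = 0, y = +160 mm; the latch post is the front tube on the right.
- gate (a joint): How far the gate (295 mm wide, 25 mm tube and wire, about 1.6 kg, top at 228 mm) is open, rad; it opens to -x of the cage. 0: in line with the front plane; it can be pushed in to -0.05. A slightly stiff hinge: it stays where it is left. With the bar down it runs up against the front of the striker at 0.06 to 0.12. Latched, it rests anywhere from -0.025 to +0.036.
- bar (a joint): How far the latch bar is lifted, rad: 0 fully down (it falls there by its own weight, about 0.34 kg), 0.16 as high as the strap on the gate lets it. A level steel flat, 8 mm thick, 20 mm high, 260 mm long, on the front of the gate's top rail, swinging up and down on a bolt; its free end reaches 355 mm from the hinge line, past the latch post.
- bolt (a point): Centre of the latch bar's pivot bolt on the gate: 120 mm from the hinge line along the gate, 34 mm in front of the gate's middle plane, 215 mm above the bench. x: through the gate's thickness (into the cage when shut); y: along the gate to the hinge; z up.
- knob (a point): Centre of the black 27 mm ball knob on an 8 mm stud rising from the latch bar: pinch it from above, nothing else stands near at that height. Bar down: 281 mm above the bench, 135 mm from the bolt towards the gate's free end and 66 mm above it (255 mm from the hinge line); it moves in an arc about the bolt as the bar is lifted. Axes as the bolt's, tilting with the bar.
- post: The latch post, 25 mm square tube, 157.5 mm to the right (-y) of the cage's origin in the front plane, with the catch bolted on its outer side (-y) and the spring buffer on its inner side. Origin: on the bench, in the tube's axis; axes as the cage's. Post, catch and buffer together can bear 20 N (all contact forces added up).
- catch_front (a point): Notch of the catch: where the bar's underside, middle of its thickness, would lie when latched if the catch were bolted on as far forward as its slots allow; 205 mm high, 337 mm from the hinge line. The true notch is 0 to 20 mm farther in (along the cage's x): not measured, to be felt. The catch is an upright plate 10 mm thick (along y); the notch, 12 mm wide, is cut in its top edge.
- striker_front (a point): Middle of the striker's top, the lip of the catch in front of the notch, 20 mm long (along x), 222 mm above the bench, in the same foremost position (truly 0 to 20 mm farther in). The bar clears it when lifted above 0.085 rad and lies on it at about 0.078. With the gate at 0.046 the bar is over the striker wherever the catch sits. Behind the notch the plate is as high as the striker.
- buffer_seat (a point): Tip of the rubber-capped spring buffer behind the gate, when not pressed (fixed point). The gate meets it at about 0.039 rad and must push it in by 1 to 20 mm at 0.4 N per mm (up to 10 N at the knob) to bring the bar over the notch; it pushes the gate back out if that is let go of with the bar not in the notch.
- radio_a: Large black radio standing in the cage, 150 x 120 x 45 mm; leave alone.
- radio_b: Small black radio standing in the cage, 120 x 90 x 35 mm; leave alone.
- intercom: Black intercom box on the bench, 110 x 90 x 32 mm; leave alone.
- tape: Tape measure on the bench, 70 x 36 x 62 mm; leave alone.
- sleeve_a: Steel tube offcut standing on end to the right of the cage, 48 mm across, 85 mm high; leave alone.
- sleeve_b: Dark steel tube offcut standing on end to the right of the cage, 56 mm across, 60 mm high; leave alone.
- spanner: Spanner lying on the bench in front of the cage, under the sweep of the gate, which passes over it; leave alone.
- square: Combination square lying on the bench, 200 mm blade; leave alone.

How it is judged:
On the way, in this order (a step that is already met when the one before it is completed fails the run):
1. the latch bar is raised clear of the striker's height with the gate nearly shut (value of joint bar above 0.06 rad and value of joint gate below 0.2 rad), for 0.05 s.
2. the gate is shut with the latch bar down in the notch of the catch (value of joint bar below 0.025 rad and value of joint gate below 0.045 rad), for 0.2 s.
At the end, for the whole second after the job is handed in: The gate is shut (open by less than 0.045 rad) and at rest (slower than 0.05 rad/s), and the latch bar is fully down in the notch of the catch (lifted by less than 0.025 rad), so that the spring buffer cannot push the gate open (all of step 2 and not (velocity of joint gate above 0.05 rad/s) and not (velocity of joint gate below -0.05 rad/s)); the robot touches nothing.
It fails at once if the latch post with its catch and buffer was loaded with more than 20 N (contact force between post and anything else above 20 N).
It fails at once if a radio in the cage was moved (distance of any of radio_a, radio_b from where it was at the start of the episode above 0.02 m).
It fails at once if a thing on the bench was moved by more than 30 mm (distance of any of intercom, tape, sleeve_a, sleeve_b, spanner, square from where it was at the start of the episode above 0.03 m).
It also fails if it takes over 67 s, if anything falls off the work surface, if the arm or the gripper's body presses on something with over 40 N, if the wrist force passes 120 N, or if a joint passes its speed limit or range.

ROBOT

A 6-joint arm with a two-finger parallel gripper is mounted at the origin on the work surface. World frame = base frame: x ahead of the robot, y to its left, z up, the work surface at z = 0. Lengths are in m, angles in rad, forces in N, time in s.
With the tool pointing down it reaches from about 0.375 to 0.975 m from the base axis. Payload 3.8 kg.
Tool frame: the origin (TCP) lies midway between the tips of the shut fingers; the grasp point (between the pads) lies 19 mm behind it; z points along the fingers, y is the direction in which the jaws open and shut (so a half turn about z gives the same grasp; the last joint's range is limited). The gripper opens to 85 mm and grips with 20 to 120 N. Pads are 22 mm wide; open, the fingers measure 114 mm over their backs; the gripper's body (76 mm by 85 mm) begins 54 mm behind the grasp point. The pads swing forward as they close: fully open they stand 13 mm farther back than shut.
Start: joints at [1.081, 0.264, 1.604, -0, 1.274, -0.037], TCP at [0.295, 0.607, 0.231] pointing down, gripper open.
Joint ranges: [-2.63, 2.63], [-0.94, 2.18], [0.31, 2.57], [-1.31, 4.45], [0, 2.66], [-2.55, 2.55]. Speed limits (rad/s): [2.57, 2.57, 3.14, 3.14, 3.14, 3.14].

INTERFACE

Orientations are given as a rotation vector (axis times angle).
In Python, from workcell import bot gives the robot as it stands.
- The arm moves only by the tool drive_tool, never from a script. Its argument "deltas" is a list of rows, each an object with "hand": the opening, from 0 (shut) to 1 (fully open); "offset": the shift along the world's x, y, z in cm, a list of three; "angular": the turn, a rotation vector about the world's x, y, z in degrees, a list of three. A call has 1 to 8 rows; each row is the pose to reach, as a shift and turn from the pose commanded when the call began; what a row does not reach only later rows make up. A row lasts 1/8 s, in which the tool goes at most 62.5 mm and 10.7 degrees, less where a joint would pass 70% of its speed; a pose out of reach is approached as far as the arm can. A call with a gripper value outside its range is refused whole. The fingers move at their own pace and stop on an object; "force" is the grip in N (left out, the last holds). Time passes only in rows, so rows that repeat a pose let the fingers close. It gives the time, the measured TCP pose, the force and the opening at its end, in the units of the state.
- bot.read_state(): the state, without advancing time (a new reading comes with each control period).
- bot.read_camera(name): name is "scene" or "top"; returns a dict with "frame" (384x512x3 uint8, blue, green, red), "mtx" (3x3 intrinsics, pixels), "k1" (the pictures are not rectified: a ray, as slopes to the right and down, at radius r is drawn at 1 + k1 r^2 times it, then the intrinsics apply), "R" (3x3) and "t" (3): a world point X has camera coordinates R X + t. Camera axes: x right, y down, z forward; pixel columns grow to the right and rows downward; lengths in m; the calibration is good to about 2 mm. A picture is of the moment at which its call begins. There is no depth.
- bot.finish_job(): hands the job in, once; it reports no verdict.
The state is a dict: "time": time; "q": joint angles; "joint_vel": joint speeds; "joint_torque": joint torques, N m; "tool_pos": TCP position; "tcp_rot": TCP orientation; "wrist_force": force on the tool from outside, world axes, zero at the start; "torque": the same for the moment, N m; "width": opening from 0.0 (shut) to 1.0 (fully open).
Only numpy, scipy, OpenCV 4.12 (cv2) and the standard library are available. Lean on these libraries where they do the work, as an engineer would, in place of code of your own. Each camera call takes 0.05 s, during which the arm holds its last target. There are 200 camera calls.

## Working session

There is one attempt and no reset: what is moved stays moved. The work goes in short steps, Python scripts to look and compute and a tool call to move; the robot and the scene stay as the last step left them, time stands still between calls to the robot, and variables do not carry over. Pictures are saved under pics/ and viewed, about 8 in all and at most 12, crops included, and the job is handed in when it is done.

Besides the shell and the picture viewer there is one more tool, called after "Emit:" as name(argument=value, ...), one argument or row to a line, values as JSON. drive_tool: Moves the arm, as the interface text tells. Its arguments: {"type":"object","properties":{"deltas":{"type":"array"},"force":{"type":"number"}},"required":["deltas"]}

```bash
mkdir -p pics
cat > h.py <<'E'
import numpy as np, cv2
from workcell import bot
def cam(n,save=None):
    c=bot.read_camera(n)
    if save: cv2.imwrite('pics/'+save,c['frame'])
    return c
def proj(c,X):
    p=np.atleast_2d(X)@np.array(c['R']).T+np.array(c['t'])
    s=p[:,:2]/p[:,2:]; r2=(s**2).sum(1,keepdims=True); s=s*(1+c['k1']*r2)
    K=np.array(c['mtx']); return np.c_[s,np.ones(len(s))]@K.T[:,:2]
def ray(c,uv):
    K=np.array(c['mtx']); d=np.linalg.solve(K,[uv[0],uv[1],1])[:2]; s=d.copy()
    for _ in range(20): s=d/(1+c['k1']*(s@s))
    R=np.array(c['R']); return -R.T@np.array(c['t']), R.T@np.r_[s,1]
def atz(c,uv,z):
    o,d=ray(c,uv); return o+d*(z-o[2])/d[2]
E
python3 - <<'E'
from h import *
import pickle
cs={n:cam(n) for n in('scene','top')}
pickle.dump(cs,open('c0.pkl','wb'))
for n in cs: cv2.imwrite(f'pics/{n}0.png',cv2.resize(cs[n]['frame'],(800,600)))
print(bot.read_state())
E
```

```text
{'time': 0.1, 'q': array([ 1.08110054e+00,  2.64689741e-01,  1.60523986e+00, -6.84054192e-06,
        1.27371209e+00, -3.69164436e-02]), 'joint_vel': array([-5.58042041e-05, -1.65266286e-03, -3.69107800e-03,  3.14067456e-04,
        1.98358132e-03, -2.33254344e-04]), 'joint_torque': array([ 8.99427978e-04, -5.16710401e+01, -3.68588805e+01,  5.93822710e-05,
        6.40072903e-03, -2.40657738e-05]), 'tool_pos': array([0.29499074, 0.60638982, 0.23007718]), 'tcp_rot': array([-0.70504266, -3.06091467,  0.00310984]), 'wrist_force': array([0.43886766, 0.39566139, 0.529863  ]), 'torque': array([ 0.00334437, -0.02286162, -0.01040662]), 'width': 0.9975327177182154}
```

View pics/scene0.png

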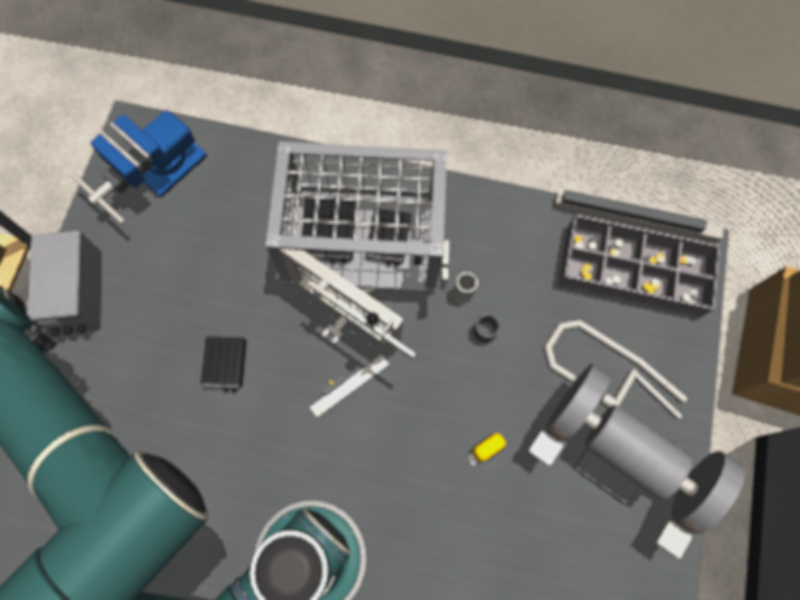

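View pics/top0.png

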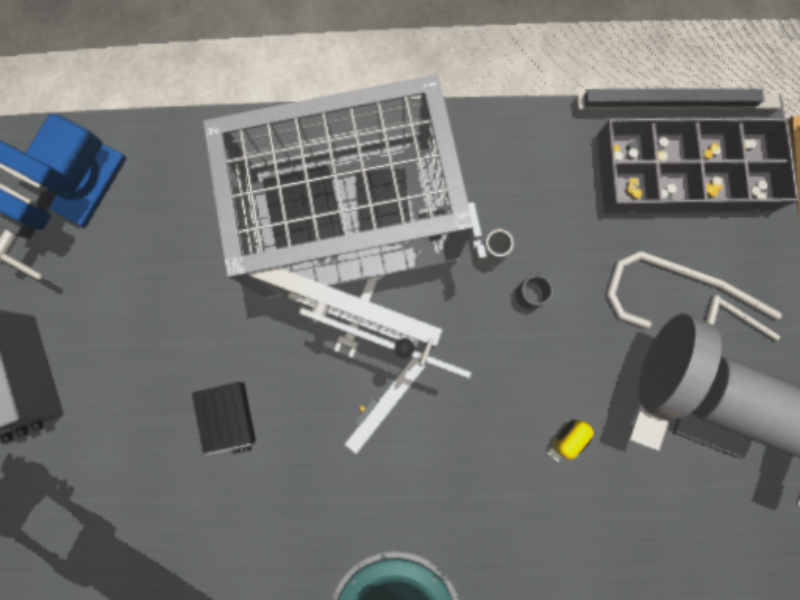

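The top image shows the cage roof corners (800x600 px) at about FL (228,274), FR (470,226), BL (205,122) and BR (436,78), with the knob at (404,347). In the scene view the knob is at (373,318). The gate is about 35–40° open.

Run:
```python
from h import *
import pickle
cs=pickle.load(open('c0.pkl','rb')); f=1.5625
T,S=cs['top'],cs['scene']
for nm,c,pts in(('top',T,[(228,274),(470,226),(205,122),(436,78)]),('scene',S,[(266,247),(445,249),(279,143),(446,152)])):
    P=[atz(c,np.array(p)/f,.24) for p in pts]; print(nm,np.round(P,3).tolist())
    print([round(float(np.linalg.norm(P[a]-P[b])),3) for a,b in((0,1),(2,3),(0,2),(1,3))])
a=atz(T,np.array((404,347))/f,.281);b=atz(S,np.array((373,318))/f,.281);print('knob',a,b)
print([(n,(-np.array(c['R']).T@c['t']).round(2)) for n,c in cs.items()])
def crop(c,x0,y0,x1,y1,k,n): cv2.imwrite('pics/'+n,cv2.resize(c['frame'][y0:y1,x0:x1],None,fx=k,fy=k,interpolation=cv2.INTER_CUBIC))
crop(T,125,40,325,190,4,'t1.png')
```

```text
top [[0.574, 0.221, 0.24], [0.636, -0.127, 0.24], [0.807, 0.262, 0.24], [0.867, -0.086, 0.24]]
[0.354, 0.353, 0.237, 0.235]
scene [[0.568, 0.224, 0.24], [0.648, -0.131, 0.24], [0.805, 0.266, 0.24], [0.867, -0.087, 0.24]]
[0.363, 0.358, 0.241, 0.223]
knob [ 0.46241222 -0.02807415  0.281     ] [ 0.46129292 -0.02699353  0.281     ]
[('scene', array([ 0.12, -0.13,  1.5 ])), ('top', array([ 0.42, -0.03,  1.02]))]
```

View pics/t1.png

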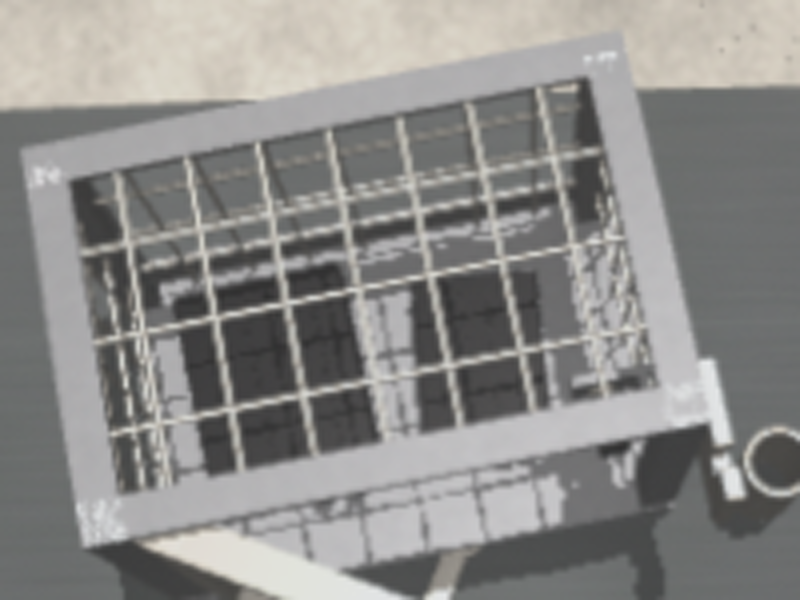

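The crop shows the roof corners at BL (22,150), BR (622,32), FL (86,547) and FR (702,422). The catch plate runs from (708,360) to (740,497), with its notch at about (724,452).

Run:
```python
from h import *
import pickle
cs=pickle.load(open('c0.pkl','rb')); T,S=cs['top'],cs['scene']
w=lambda p,z: atz(T,(125+p[0]/4,40+p[1]/4),z)[:2]
bl,br,fl,fr=[w(p,.24) for p in((22,150),(622,32),(86,547),(702,422))]
d=(fl-fr)+(bl-br); yaw=np.arctan2(-d[0],d[1]); print('yaw',yaw,[np.linalg.norm(v) for v in(fl-fr,bl-br,bl-fl,br-fr)])
ex=np.array([np.cos(yaw),np.sin(yaw)]); ey=np.array([-ex[1],ex[0]]); 
knob=np.array([.462,-.0275])
loc=lambda p:np.array([(p-fm)@ex,(p-fm)@ey])*1e3
fm=np.zeros(2); 
x0=((fl+fr)/2)@ex+.0125; yr=(fr+br)/2@ey+.170; yl=(fl+bl)/2@ey-.19; yc=(fl+bl+fr+br)/4@ey
print('yO if right=-170:',yr,'left=190',yl,'centred',yc)
for y in(yr,yl,yc):
    O=x0*ex+y*ey; fm=O
    print('O',O,'catch right edges',loc(w((722,360),.222)),loc(w((745,497),.222)),'left',loc(w((703,362),.222)),'notch',loc(w((718,447),.222)),loc(w((728,460),.222)))
    k=loc(knob); print(' knob',k,'r from hinge',np.hypot(k[0],k[1]-160))
    H=O+.16*ey; v=k-[0,160]; g=np.arctan2(-v[0],-v[1])-np.arctan2(34,255); print(' H',H,'gate',g)
```

```text
yaw 0.1778965095102556 [np.float64(0.35227314536553905), np.float64(0.35910143577460546), np.float64(0.24173406800540428), np.float64(0.24056824676408978)]
yO if right=-170: -0.06955340480477049 left=190 -0.07386664678415954 centred -0.06171002579446501
O [0.61647508 0.04017181] catch right edges [  25.92762795 -189.68227898] [ -55.70205933 -184.83557008] left [  26.94080517 -178.63087311] notch [ -24.06377923 -176.09776668] [ -32.66065228 -180.05023995]
 knob [-164.01235064  -39.26796196] r from hinge 258.08481518526406
 H [0.58816153 0.19764671] gate 0.5561016419473711
O [0.61723835 0.03592664] catch right edges [  25.92762795 -185.369037  ] [ -55.70205933 -180.5223281 ] left [  26.94080517 -174.31763113] notch [ -24.06377923 -171.7845247 ] [ -32.66065228 -175.73699797]
 knob [-164.01235064  -34.95471998] r from hinge 254.76929565432647
 H [0.5889248  0.19340154] gate 0.566860823008521
O [0.61508712 0.04789141] catch right edges [  25.92762795 -197.52565799] [ -55.70205933 -192.67894909] left [  26.94080517 -186.47425212] notch [ -24.06377923 -183.94114569] [ -32.66065228 -187.89361896]
 knob [-164.01235064  -47.11134097] r from hinge 264.18773386382804
 H [0.58677357 0.2053663 ] gate 0.5372334441130104
```

```bash
cat >> h.py <<'E'
from scipy.spatial.transform import Rotation as Rn
YAW=.178; H=np.array([.5885,.1955])
ex=np.array([np.cos(YAW),np.sin(YAW)]); ey=np.array([-ex[1],ex[0]])
def knob(g,b):
    u=-ey*np.cos(g)-ex*np.sin(g); n=-ex*np.cos(g)+ey*np.sin(g)
    p=H+u*(.12+.135*np.cos(b)-.066*np.sin(b))+n*.034
    return np.r_[p,.215+.066*np.cos(b)+.135*np.sin(b)], np.arctan2(n[1],n[0])
def st():
    s=bot.read_state(); R=Rn.from_rotvec(s['tcp_rot']).as_matrix()
    print(round(s['time'],2),'tcp',s['tool_pos'].round(4),'F',s['wrist_force'].round(2),'M',s['torque'].round(2),'w',round(s['width'],3),'yang',np.degrees(np.arctan2(R[1,1],R[0,1])).round(2),'z',R[:,2].round(3)); return s
E
python3 - <<'E'
from h import *
st()
for g in(.56,.3,.2,.1,.046,.02,0,-.02):
    for b in(0,.1,.12): p,a=knob(g,b); print(g,b,p.round(4),np.degrees(a).round(1))
E
```

```text
0.1 tcp [0.295  0.6064 0.2301] F [0.44 0.4  0.53] M [ 0.   -0.02 -0.01] w 0.998 yang 64.06 z [-0.001 -0.002 -1.   ]
0.56 0 [ 0.4619 -0.0284  0.281 ] 158.1
0.56 0.1 [ 0.4646 -0.0217  0.2941] 158.1
0.56 0.12 [ 0.4652 -0.0202  0.2967] 158.1
0.3 0 [ 0.5237 -0.0535  0.281 ] 173.0
0.3 0.1 [ 0.5246 -0.0463  0.2941] 173.0
0.3 0.12 [ 0.5248 -0.0447  0.2967] 173.0
0.2 0 [ 0.5489 -0.0587  0.281 ] 178.7
0.2 0.1 [ 0.5491 -0.0514  0.2941] 178.7
0.2 0.12 [ 0.5491 -0.0498  0.2967] 178.7
0.1 0 [ 0.5745 -0.0614  0.281 ] -175.5
0.1 0.1 [ 0.5739 -0.0541  0.2941] -175.5
0.1 0.12 [ 0.5738 -0.0525  0.2967] -175.5
0.046 0 [ 0.5884 -0.0618  0.281 ] -172.4
0.046 0.1 [ 0.5874 -0.0546  0.2941] -172.4
0.046 0.12 [ 0.5872 -0.053   0.2967] -172.4
0.02 0 [ 0.595  -0.0617  0.281 ] -170.9
0.02 0.1 [ 0.5939 -0.0545  0.2941] -170.9
0.02 0.12 [ 0.5937 -0.0529  0.2967] -170.9
0 0 [ 0.6002 -0.0615  0.281 ] -169.8
0 0.1 [ 0.5989 -0.0543  0.2941] -169.8
0 0.12 [ 0.5986 -0.0528  0.2967] -169.8
-0.02 0 [ 0.6053 -0.0612  0.281 ] -168.7
-0.02 0.1 [ 0.6039 -0.0541  0.2941] -168.7
-0.02 0.12 [ 0.6036 -0.0525  0.2967] -168.7
```

Emit:
drive_tool(
  deltas=[
    {"hand": 0.7,"offset": [0,0,6],"angular": [0,0,-8]},
    {"hand": 0.7,"offset": [1.6,-6,11],"angular": [0,0,-18]},
    {"hand": 0.7,"offset": [3.2,-12,11],"angular": [0,0,-28]},
    {"hand": 0.7,"offset": [4.8,-18,11],"angular": [0,0,-38]},
    {"hand": 0.7,"offset": [6.4,-24,11],"angular": [0,0,-48]},
    {"hand": 0.7,"offset": [8,-30,11],"angular": [0,0,-58]},
    {"hand": 0.7,"offset": [9.6,-36,11],"angular": [0,0,-68]},
    {"hand": 0.7,"offset": [11.2,-42,11],"angular": [0,0,-78]},
  ],
  force=25,
)

```text
time: 1.1
tool_pos: [0.4042, 0.1963, 0.3409]
tcp_rot: [2.48, 1.929, -0.0]
wrist_force: [1.8, 0.5, 0.2]
width: 0.699
```

```bash
python3 -c "
from h import *
st()"
```

```text
1.1 tcp [0.4042 0.1963 0.3409] F [1.84 0.5  0.22] M [ 0.04 -0.01  0.05] w 0.699 yang -14.24 z [ 0. -0. -1.]
```

Emit:
drive_tool(
  deltas=[
    {"hand": 0.7,"offset": [1.5,-6,0],"angular": [0,0,-4]},
    {"hand": 0.7,"offset": [3,-12,0],"angular": [0,0,-8]},
    {"hand": 0.7,"offset": [4.5,-18,0],"angular": [0,0,-8]},
    {"hand": 0.7,"offset": [5.5,-21.4,-1],"angular": [0,0,-8]},
    {"hand": 0.7,"offset": [5.5,-21.4,-1],"angular": [0,0,-8]},
    {"hand": 0.7,"offset": [5.5,-21.4,-1],"angular": [0,0,-8]},
  ],
)

```text
time: 1.85
tool_pos: [0.459, -0.0154, 0.331]
tcp_rot: [-2.603, -1.757, 0.001]
wrist_force: [0.4, -0.1, -0.5]
width: 0.701
```

Run:
```python
from h import *
s=st(); k=np.array([.462,-.028,.281])
out=[]
for n in('scene','top'):
    c=cam(n); p=proj(c,np.array([k,s['tool_pos']])); print(n,p.round(1))
    x,y=p[0].astype(int); im=c['frame'][max(0,y-40):y+40,x-45:x+45]; out.append(cv2.resize(im,(400,356),interpolation=2))
    print(n,x-45,max(0,y-40))
cv2.imwrite('pics/a.png',np.hstack(out))
```

```text
1.85 tcp [ 0.459  -0.0154  0.331 ] F [ 0.35 -0.08 -0.5 ] M [0.04 0.04 0.03] w 0.701 yang -21.97 z [-0.001  0.001 -1.   ]
scene [[239.1 203.4]
 [234.3 198.5]]
scene 194 163
top [[258.5 222.3]
 [252.1 222.7]]
top 213 182
```

View pics/a.png

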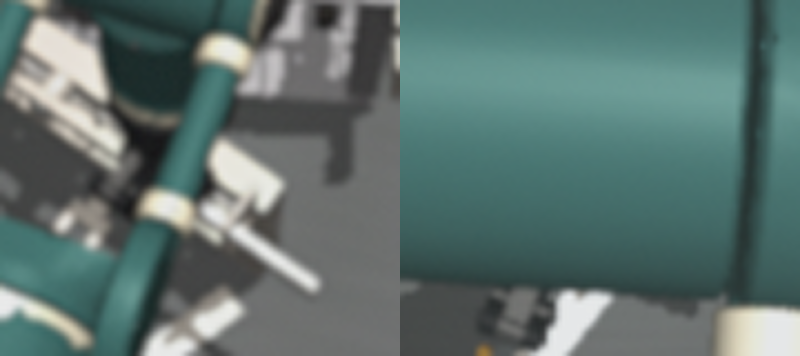

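The arm hides the knob in both views. The two earlier measurements of it agree to 2 mm, so I'll go by those and by feel.

Emit:
drive_tool(
  deltas=[
    {"hand": 0.7,"offset": [0,0,0],"angular": [0,0,0]},
    {"hand": 0.7,"offset": [0,0,0],"angular": [0,0,0]},
  ],
)

```text
time: 2.2
tool_pos: [0.4593, -0.015, 0.3315]
tcp_rot: [2.602, 1.76, 0.001]
wrist_force: [0.5, -0.0, -0.7]
width: 0.705
```

Emit:
drive_tool(
  deltas=[
    {"hand": 0.7,"offset": [0.3,-1.3,0]},
    {"hand": 0.7,"offset": [0.3,-1.3,0]},
    {"hand": 0.7,"offset": [0.3,-1.3,-2]},
    {"hand": 0.7,"offset": [0.3,-1.3,-3.5]},
    {"hand": 0.7,"offset": [0.3,-1.3,-5]},
    {"hand": 0.7,"offset": [0.3,-1.3,-6.2]},
    {"hand": 0.7,"offset": [0.3,-1.3,-7]},
    {"hand": 0.7,"offset": [0.3,-1.3,-7]},
  ],
)

```text
invalid input
```

Angular must be given in each row.

Emit:
drive_tool(
  deltas=[
    {"hand": 0.7,"offset": [0.3,-1.3,0],"angular": [0,0,0]},
    {"hand": 0.7,"offset": [0.3,-1.3,0],"angular": [0,0,0]},
    {"hand": 0.7,"offset": [0.3,-1.3,-2],"angular": [0,0,0]},
    {"hand": 0.7,"offset": [0.3,-1.3,-3.5],"angular": [0,0,0]},
    {"hand": 0.7,"offset": [0.3,-1.3,-5],"angular": [0,0,0]},
    {"hand": 0.7,"offset": [0.3,-1.3,-6.2],"angular": [0,0,0]},
    {"hand": 0.7,"offset": [0.3,-1.3,-7],"angular": [0,0,0]},
    {"hand": 0.7,"offset": [0.3,-1.3,-7],"angular": [0,0,0]},
  ],
)

```text
time: 3.2
tool_pos: [0.4619, -0.0287, 0.2605]
tcp_rot: [-2.603, -1.758, 0.002]
wrist_force: [-0.8, -0.9, 0.4]
width: 0.701
```

```bash
python3 -c "
from h import *
st()"
```

```text
3.2 tcp [ 0.4619 -0.0287  0.2605] F [-0.84 -0.9   0.44] M [ 0.04  0.04 -0.02] w 0.701 yang -21.94 z [-0.001  0.    -1.   ]
```

Now close softly.

Emit:
drive_tool(
  deltas=[
    {"hand": 0.2,"offset": [0,0,0],"angular": [0,0,0]},
    {"hand": 0.2,"offset": [0,0,0],"angular": [0,0,0]},
    {"hand": 0.2,"offset": [0,0,0],"angular": [0,0,0]},
    {"hand": 0.2,"offset": [0,0,0],"angular": [0,0,0]},
    {"hand": 0.2,"offset": [0,0,0],"angular": [0,0,0]},
  ],
  force=30,
)

```text
time: 3.82
tool_pos: [0.4628, -0.0289, 0.2621]
tcp_rot: [2.603, 1.757, 0.002]
wrist_force: [-0.5, -2.4, 3.6]
width: 0.29
```

```bash
python3 -c "
from h import *
st()"
```

```text
3.83 tcp [ 0.4628 -0.0289  0.2621] F [-0.53 -2.4   3.63] M [-0.18  0.02  0.02] w 0.29 yang -21.94 z [ 0.002 -0.    -1.   ]
```

The grip is slightly above the ball's centre (width 24.7 mm, upward push of 3.6 N), so I'll regrip 4 mm lower.

Emit:
drive_tool(
  deltas=[
    {"hand": 0.5,"offset": [0,0,0],"angular": [0,0,0]},
    {"hand": 0.5,"offset": [0,0,-0.4],"angular": [0,0,0]},
    {"hand": 0.5,"offset": [0,0,-0.4],"angular": [0,0,0]},
    {"hand": 0.2,"offset": [0,0,-0.4],"angular": [0,0,0]},
    {"hand": 0.2,"offset": [0,0,-0.4],"angular": [0,0,0]},
    {"hand": 0.2,"offset": [0,0,-0.4],"angular": [0,0,0]},
    {"hand": 0.2,"offset": [0,0,-0.4],"angular": [0,0,0]},
  ],
)

```text
time: 4.7
tool_pos: [0.4622, -0.0287, 0.2571]
tcp_rot: [-2.603, -1.758, 0.0]
wrist_force: [0.3, 0.1, -1.8]
width: 0.295
```

```bash
python3 -c "
from h import *
st()"
```

```text
4.7 tcp [ 0.4622 -0.0287  0.2571] F [ 0.28  0.12 -1.78] M [ 0.02 -0.09  0.01] w 0.295 yang -21.94 z [-0.  0. -1.]
```

Run:
```python
from h import *
p0,a0=knob(.56,0)
for g,b in((.56,.055),(.56,.11),(.52,.11),(.48,.11),(.44,.11),(.4,.11),(.36,.11),(.32,.11),(.28,.11),(.24,.11),(.2,.11),(.16,.11),(.12,.11),(.09,.11),(.07,.11),(.06,.11),(.05,.11)):
    p,a=knob(g,b); print(g,b,(100*(p-p0)).round(2), round(np.degrees(a-a0)%360,1))
```

```text
0.56 0.055 [0.14 0.36 0.73] 0.0
0.56 0.11 [0.3  0.75 1.44] 0.0
0.52 0.11 [1.18 0.27 1.44] 2.3
0.48 0.11 [ 2.07 -0.17  1.44] 4.6
0.44 0.11 [ 2.98 -0.58  1.44] 6.9
0.4 0.11 [ 3.91 -0.94  1.44] 9.2
0.36 0.11 [ 4.85 -1.28  1.44] 11.5
0.32 0.11 [ 5.8  -1.57  1.44] 13.8
0.28 0.11 [ 6.76 -1.82  1.44] 16.0
0.24 0.11 [ 7.74 -2.04  1.44] 18.3
0.2 0.11 [ 8.72 -2.22  1.44] 20.6
0.16 0.11 [ 9.71 -2.36  1.44] 22.9
0.12 0.11 [10.7  -2.45  1.44] 25.2
0.09 0.11 [11.44 -2.5   1.44] 26.9
0.07 0.11 [11.94 -2.52  1.44] 28.1
0.06 0.11 [12.19 -2.53  1.44] 28.6
0.05 0.11 [12.44 -2.53  1.44] 29.2
```

Emit:
drive_tool(
  deltas=[
    {"hand": 0.2,"offset": [0.1,0.2,0.4],"angular": [0,0,0]},
    {"hand": 0.2,"offset": [0.2,0.5,0.9],"angular": [0,0,0]},
    {"hand": 0.2,"offset": [0.3,0.75,1.4],"angular": [0,0,0]},
    {"hand": 0.2,"offset": [1.2,0.25,1.4],"angular": [0,0,2.3]},
    {"hand": 0.2,"offset": [2.1,-0.15,1.4],"angular": [0,0,4.6]},
    {"hand": 0.2,"offset": [3.0,-0.6,1.4],"angular": [0,0,6.9]},
    {"hand": 0.2,"offset": [3.0,-0.6,1.4],"angular": [0,0,6.9]},
  ],
)

```text
time: 5.58
tool_pos: [0.4928, -0.0348, 0.2715]
tcp_rot: [2.493, 1.911, 0.0]
wrist_force: [-0.6, -1.1, -2.5]
width: 0.294
```

```bash
python3 -c "
from h import *
st()"
```

```text
5.58 tcp [ 0.4928 -0.0348  0.2715] F [-0.6  -1.14 -2.47] M [-0.24  0.01  0.2 ] w 0.294 yang -15.06 z [ 0. -0. -1.]
```

Emit:
drive_tool(
  deltas=[
    {"hand": 0.2,"offset": [0.9,-0.35,0],"angular": [0,0,2.3]},
    {"hand": 0.2,"offset": [1.85,-0.7,0],"angular": [0,0,4.6]},
    {"hand": 0.2,"offset": [2.8,-0.97,0],"angular": [0,0,6.9]},
    {"hand": 0.2,"offset": [3.75,-1.22,0],"angular": [0,0,9.1]},
    {"hand": 0.2,"offset": [4.75,-1.45,0],"angular": [0,0,11.4]},
    {"hand": 0.2,"offset": [5.7,-1.6,0],"angular": [0,0,13.7]},
    {"hand": 0.2,"offset": [6.7,-1.75,0],"angular": [0,0,16]},
    {"hand": 0.2,"offset": [6.7,-1.75,0],"angular": [0,0,16]},
  ],
)

```text
time: 6.58
tool_pos: [0.5596, -0.0524, 0.2715]
tcp_rot: [2.203, 2.239, -0.0]
wrist_force: [-1.1, -1.6, -1.5]
width: 0.294
```

Run:
```python
from h import *
import pickle
s=st(); k=np.array([.565,-.06,.25]); c0=pickle.load(open('c0.pkl','rb'))
out=[]
for n in('scene','top'):
    c=cam(n)
    x,y=proj(c,k)[0].astype(int); im=c['frame'][max(0,y-50):y+50,x-40:x+60]; out.append(cv2.resize(im,(400,400),interpolation=2))
    print(n,x-40,y-50)
cv2.imwrite('pics/b.png',np.hstack(out))
```

```text
6.58 tcp [ 0.5596 -0.0524  0.2715] F [-1.12 -1.55 -1.52] M [-0.36  0.08  0.06] w 0.294 yang 0.91 z [ 0. -0. -1.]
scene 217 127
top 231 125
```

View pics/b.png

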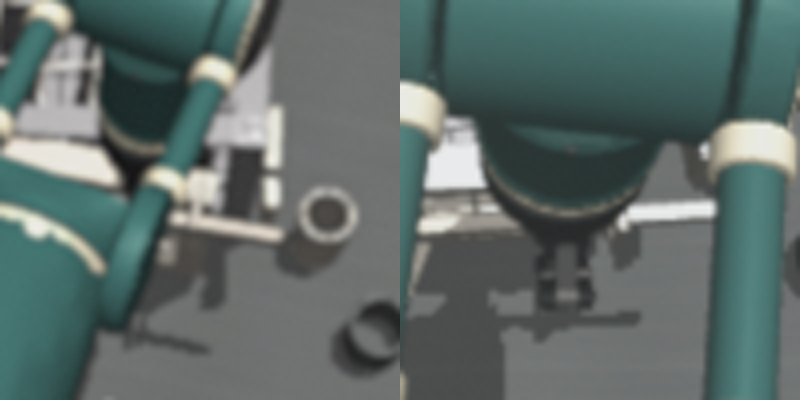

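Emit:
drive_tool(
  deltas=[
    {"hand": 0.2,"offset": [0.5,-0.05,0],"angular": [0,0,1.2]},
    {"hand": 0.2,"offset": [1.0,-0.1,0],"angular": [0,0,2.3]},
    {"hand": 0.2,"offset": [1.5,-0.12,0],"angular": [0,0,3.5]},
    {"hand": 0.2,"offset": [2.0,-0.15,0],"angular": [0,0,4.6]},
    {"hand": 0.2,"offset": [2.4,-0.17,0],"angular": [0,0,5.7]},
    {"hand": 0.2,"offset": [2.7,-0.18,0],"angular": [0,0,6.3]},
    {"hand": 0.2,"offset": [2.7,-0.18,0],"angular": [0,0,6.3]},
  ],
)

```text
time: 7.55
tool_pos: [0.5868, -0.0542, 0.2713]
tcp_rot: [2.076, 2.357, 0.0]
wrist_force: [-0.6, -3.2, -1.9]
width: 0.297
```

```bash
python3 -c "
from h import *
st()
for g in(.05,.04,.03,.02,.01,0,-.01,-.02,-.03):
  for b in (0,.078,.11): print(g,b,knob(g,b)[0].round(4)-[0,0,.0235])"
```

```text
7.55 tcp [ 0.5868 -0.0542  0.2713] F [-0.58 -3.23 -1.94] M [-0.56 -0.09 -0.01] w 0.297 yang 7.26 z [ 0.001 -0.    -1.   ]
0.05 0 [ 0.5873 -0.0618  0.2575]
0.05 0.078 [ 0.5866 -0.0562  0.2678]
0.05 0.11 [ 0.5863 -0.0538  0.2719]
0.04 0 [ 0.5899 -0.0618  0.2575]
0.04 0.078 [ 0.5891 -0.0563  0.2678]
0.04 0.11 [ 0.5888 -0.0538  0.2719]
0.03 0 [ 0.5925 -0.0617  0.2575]
0.03 0.078 [ 0.5917 -0.0562  0.2678]
0.03 0.11 [ 0.5913 -0.0538  0.2719]
0.02 0 [ 0.595  -0.0617  0.2575]
0.02 0.078 [ 0.5942 -0.0562  0.2678]
0.02 0.11 [ 0.5938 -0.0537  0.2719]
0.01 0 [ 0.5976 -0.0616  0.2575]
0.01 0.078 [ 0.5967 -0.0561  0.2678]
0.01 0.11 [ 0.5963 -0.0536  0.2719]
0 0 [ 0.6002 -0.0615  0.2575]
0 0.078 [ 0.5992 -0.056   0.2678]
0 0.11 [ 0.5988 -0.0536  0.2719]
-0.01 0 [ 0.6028 -0.0614  0.2575]
-0.01 0.078 [ 0.6017 -0.0559  0.2678]
-0.01 0.11 [ 0.6013 -0.0534  0.2719]
-0.02 0 [ 0.6053 -0.0612  0.2575]
-0.02 0.078 [ 0.6042 -0.0558  0.2678]
-0.02 0.11 [ 0.6037 -0.0533  0.2719]
-0.03 0 [ 0.6079 -0.061   0.2575]
-0.03 0.078 [ 0.6067 -0.0556  0.2678]
-0.03 0.11 [ 0.6062 -0.0531  0.2719]
```

Emit:
drive_tool(
  deltas=[
    {"hand": 0.2,"offset": [0,-0.15,-0.1],"angular": [0,0,0]},
    {"hand": 0.2,"offset": [0,-0.2,-0.2],"angular": [0,0,0]},
    {"hand": 0.2,"offset": [0,-0.25,-0.3],"angular": [0,0,0]},
    {"hand": 0.2,"offset": [0,-0.3,-0.35],"angular": [0,0,0]},
    {"hand": 0.2,"offset": [0,-0.3,-0.35],"angular": [0,0,0]},
  ],
)

```text
time: 8.18
tool_pos: [0.5861, -0.0565, 0.2676]
tcp_rot: [-2.076, -2.357, -0.001]
wrist_force: [-0.9, 2.0, -2.4]
width: 0.293
```

```bash
python3 -c "
from h import *
st()"
```

```text
8.18 tcp [ 0.5861 -0.0565  0.2676] F [-0.9   2.02 -2.4 ] M [ 0.18 -0.03 -0.  ] w 0.293 yang 7.26 z [-0.     0.001 -1.   ]
```

Emit:
drive_tool(
  deltas=[
    {"hand": 0.2,"offset": [0,0.05,-0.05],"angular": [0,0,0]},
    {"hand": 0.2,"offset": [0,0.05,-0.1],"angular": [0,0,0]},
    {"hand": 0.2,"offset": [0,0.05,-0.1],"angular": [0,0,0]},
  ],
)

```text
time: 8.55
tool_pos: [0.5862, -0.0566, 0.2675]
tcp_rot: [2.076, 2.357, 0.0]
wrist_force: [-2.2, 0.7, 2.0]
width: 0.294
```

Emit:
drive_tool(
  deltas=[
    {"hand": 0.2,"offset": [0,-0.03,-0.05],"angular": [0,0,0]},
    {"hand": 0.2,"offset": [0,-0.03,-0.1],"angular": [0,0,0]},
    {"hand": 0.2,"offset": [0,-0.03,-0.1],"angular": [0,0,0]},
  ],
)

```text
time: 8.93
tool_pos: [0.5863, -0.0566, 0.2674]
tcp_rot: [2.076, 2.357, 0.001]
wrist_force: [-4.1, 2.4, 6.0]
width: 0.294
```

Emit:
drive_tool(
  deltas=[
    {"hand": 0.2,"offset": [0,0,0.1],"angular": [0,0,0]},
    {"hand": 0.2,"offset": [0.15,0,0.1],"angular": [0,0,0.3]},
    {"hand": 0.2,"offset": [0.3,0,0.1],"angular": [0,0,0.6]},
    {"hand": 0.2,"offset": [0.3,0,0.1],"angular": [0,0,0.6]},
  ],
)

```text
time: 9.43
tool_pos: [0.5892, -0.0566, 0.2674]
tcp_rot: [-2.063, -2.368, -0.0]
wrist_force: [-3.5, 2.7, 5.9]
width: 0.293
```

Emit:
drive_tool(
  deltas=[
    {"hand": 0.2,"offset": [0.1,0,0],"angular": [0,0,0.2]},
    {"hand": 0.2,"offset": [0.2,0,0],"angular": [0,0,0.4]},
    {"hand": 0.2,"offset": [0.2,0,0],"angular": [0,0,0.4]},
  ],
)

```text
time: 9.8
tool_pos: [0.591, -0.0566, 0.2675]
tcp_rot: [-2.055, -2.375, 0.0]
wrist_force: [-4.9, 2.6, 5.6]
width: 0.292
```

Emit:
drive_tool(
  deltas=[
    {"hand": 0.2,"offset": [0,0,0.1],"angular": [0,0,0]},
    {"hand": 0.2,"offset": [0,0.03,0.1],"angular": [0,0,0]},
    {"hand": 0.2,"offset": [0,0.03,0.1],"angular": [0,0,0]},
  ],
)

```text
time: 10.18
tool_pos: [0.591, -0.0566, 0.2675]
tcp_rot: [-2.055, -2.375, 0.001]
wrist_force: [-3.3, 2.6, 2.5]
width: 0.296
```

Emit:
drive_tool(
  deltas=[
    {"hand": 0.2,"offset": [0.1,0,0],"angular": [0,0,0.2]},
    {"hand": 0.2,"offset": [0.2,0,0],"angular": [0,0,0.4]},
    {"hand": 0.2,"offset": [0.2,0,0],"angular": [0,0,0.4]},
  ],
)

```text
time: 10.55
tool_pos: [0.5929, -0.0565, 0.2675]
tcp_rot: [-2.047, -2.382, 0.001]
wrist_force: [-4.2, 1.9, 2.8]
width: 0.294
```

Emit:
drive_tool(
  deltas=[
    {"hand": 0.2,"offset": [0.1,0,0],"angular": [0,0,0.2]},
    {"hand": 0.2,"offset": [0.2,0,0],"angular": [0,0,0.4]},
    {"hand": 0.2,"offset": [0.2,0,0],"angular": [0,0,0.4]},
  ],
)

```text
time: 10.92
tool_pos: [0.5946, -0.0565, 0.2675]
tcp_rot: [-2.038, -2.389, 0.002]
wrist_force: [-5.0, 2.3, 4.4]
width: 0.292
```

Emit:
drive_tool(
  deltas=[
    {"hand": 0.2,"offset": [0.1,0,0],"angular": [0,0,0.2]},
    {"hand": 0.2,"offset": [0.2,0,0],"angular": [0,0,0.4]},
    {"hand": 0.2,"offset": [0.2,0,0],"angular": [0,0,0.4]},
  ],
)

```text
time: 11.3
tool_pos: [0.5964, -0.0565, 0.2675]
tcp_rot: [-2.029, -2.396, 0.002]
wrist_force: [-7.1, 2.6, 2.9]
width: 0.295
```

Emit:
drive_tool(
  deltas=[
    {"hand": 0.2,"offset": [0.1,0,0],"angular": [0,0,0.2]},
    {"hand": 0.2,"offset": [0.2,0,0],"angular": [0,0,0.4]},
    {"hand": 0.2,"offset": [0.2,0,0],"angular": [0,0,0.4]},
  ],
)

```text
time: 11.68
tool_pos: [0.5981, -0.0564, 0.2675]
tcp_rot: [-2.021, -2.402, 0.003]
wrist_force: [-7.6, 2.7, 4.0]
width: 0.296
```

Emit:
drive_tool(
  deltas=[
    {"hand": 0.2,"offset": [0.05,0,0.05],"angular": [0,0,0.2]},
    {"hand": 0.2,"offset": [0.15,0,0.05],"angular": [0,0,0.4]},
    {"hand": 0.2,"offset": [0.15,0,0.05],"angular": [0,0,0.4]},
  ],
)

```text
time: 12.05
tool_pos: [0.5994, -0.0564, 0.2675]
tcp_rot: [-2.012, -2.409, 0.003]
wrist_force: [-7.4, 2.6, 1.7]
width: 0.292
```

Emit:
drive_tool(
  deltas=[
    {"hand": 0.2,"offset": [0.1,0,0],"angular": [0,0,0.2]},
    {"hand": 0.2,"offset": [0.15,0,0],"angular": [0,0,0.3]},
    {"hand": 0.2,"offset": [0.15,0,0],"angular": [0,0,0.3]},
  ],
)

```text
time: 12.42
tool_pos: [0.6012, -0.0566, 0.2671]
tcp_rot: [-2.006, -2.414, 0.003]
wrist_force: [-5.4, 1.9, 0.2]
width: 0.293
```

z has started to drop, so this is likely the notch. I'll lower gently to check.

Emit:
drive_tool(
  deltas=[
    {"hand": 0.2,"offset": [0.05,0,-0.05],"angular": [0,0,0]},
    {"hand": 0.2,"offset": [0.05,-0.05,-0.1],"angular": [0,0,0]},
    {"hand": 0.2,"offset": [0.05,-0.05,-0.1],"angular": [0,0,0]},
  ],
)

```text
time: 12.8
tool_pos: [0.6021, -0.0572, 0.2659]
tcp_rot: [-2.007, -2.415, 0.002]
wrist_force: [-3.6, 1.2, -3.3]
width: 0.296
```

Emit:
drive_tool(
  deltas=[
    {"hand": 0.2,"offset": [0,-0.07,-0.1],"angular": [0,0,0]},
    {"hand": 0.2,"offset": [0,-0.14,-0.2],"angular": [0,0,0]},
    {"hand": 0.2,"offset": [0.03,-0.2,-0.3],"angular": [0,0,0]},
    {"hand": 0.2,"offset": [0.03,-0.26,-0.4],"angular": [0,0,0]},
    {"hand": 0.2,"offset": [0.03,-0.26,-0.4],"angular": [0,0,0]},
  ],
)

```text
time: 13.42
tool_pos: [0.6027, -0.0592, 0.2624]
tcp_rot: [-2.006, -2.415, 0.0]
wrist_force: [-3.6, 3.1, -3.9]
width: 0.289
```

```bash
python3 -c "
from h import *
st()"
```

```text
13.43 tcp [ 0.6027 -0.0592  0.2624] F [-3.59  3.13 -3.89] M [0.42 0.58 0.06] w 0.289 yang 10.56 z [-0.001  0.001 -1.   ]
```

Emit:
drive_tool(
  deltas=[
    {"hand": 0.2,"offset": [0,-0.04,-0.1],"angular": [0,0,0]},
    {"hand": 0.2,"offset": [0,-0.09,-0.2],"angular": [0,0,0]},
    {"hand": 0.2,"offset": [0.03,-0.14,-0.3],"angular": [0,0,0]},
    {"hand": 0.2,"offset": [0.03,-0.18,-0.4],"angular": [0,0,0]},
    {"hand": 0.2,"offset": [0.03,-0.18,-0.4],"angular": [0,0,0]},
  ],
)

```text
time: 14.05
tool_pos: [0.603, -0.0611, 0.2586]
tcp_rot: [-2.007, -2.415, 0.0]
wrist_force: [-4.5, 2.2, -3.5]
width: 0.294
```

Emit:
drive_tool(
  deltas=[
    {"hand": 0.2,"offset": [0,-0.03,-0.05],"angular": [0,0,0]},
    {"hand": 0.2,"offset": [0,-0.05,-0.1],"angular": [0,0,0]},
    {"hand": 0.2,"offset": [0,-0.05,-0.1],"angular": [0,0,0]},
  ],
)

```text
time: 14.42
tool_pos: [0.6031, -0.0614, 0.2578]
tcp_rot: [-2.007, -2.415, -0.0]
wrist_force: [-4.3, 3.1, -2.7]
width: 0.293
```

Emit:
drive_tool(
  deltas=[
    {"hand": 0.2,"offset": [0,-0.03,-0.07],"angular": [0,0,0]},
    {"hand": 0.2,"offset": [-0.1,-0.03,-0.07],"angular": [0,0,0]},
    {"hand": 0.2,"offset": [-0.15,-0.03,-0.07],"angular": [0,0,0]},
    {"hand": 0.2,"offset": [-0.15,-0.03,-0.07],"angular": [0,0,0]},
  ],
)

```text
time: 14.92
tool_pos: [0.6031, -0.0618, 0.2573]
tcp_rot: [2.007, 2.415, 0.004]
wrist_force: [3.7, 4.3, -6.8]
width: 0.295
```

```bash
python3 -c "
from h import *
st()"
```

```text
14.93 tcp [ 0.6031 -0.0618  0.2573] F [ 3.67  4.25 -6.79] M [ 0.7  -0.48  0.12] w 0.295 yang 10.56 z [ 0.003  0.001 -1.   ]
```

The gate resists pulling out, so the bar is captured. I'll relax, release and rise.

Emit:
drive_tool(
  deltas=[
    {"hand": 0.2,"offset": [0.08,0.03,0],"angular": [0,0,0]},
    {"hand": 0.4,"offset": [0.08,0.03,0],"angular": [0,0,0]},
    {"hand": 0.6,"offset": [0.08,0.03,0],"angular": [0,0,0]},
    {"hand": 0.6,"offset": [0.08,0.03,0],"angular": [0,0,0]},
    {"hand": 0.6,"offset": [0.08,0.03,0.5],"angular": [0,0,0]},
    {"hand": 0.6,"offset": [0.08,0.03,1.5],"angular": [0,0,0]},
    {"hand": 0.6,"offset": [0.08,0.03,4],"angular": [0,0,0]},
    {"hand": 0.6,"offset": [0.08,0.03,8],"angular": [0,0,0]},
  ],
)

```text
time: 15.92
tool_pos: [0.6019, -0.0619, 0.3374]
tcp_rot: [-2.006, -2.415, 0.002]
wrist_force: [0.1, -0.1, 0.2]
width: 0.599
```

Emit:
drive_tool(
  deltas=[
    {"hand": 0.6,"offset": [-2,3,4],"angular": [0,0,0]},
    {"hand": 0.6,"offset": [-5,8,6],"angular": [0,0,0]},
    {"hand": 0.6,"offset": [-8,13,6],"angular": [0,0,0]},
    {"hand": 0.6,"offset": [-11,18,6],"angular": [0,0,0]},
    {"hand": 0.6,"offset": [-14,23,6],"angular": [0,0,0]},
    {"hand": 0.6,"offset": [-16,28,6],"angular": [0,0,0]},
    {"hand": 0.6,"offset": [-18,33,6],"angular": [0,0,0]},
    {"hand": 0.6,"offset": [-20,38,6],"angular": [0,0,0]},
  ],
)

```text
time: 16.92
tool_pos: [0.4019, 0.3196, 0.3989]
tcp_rot: [2.007, 2.416, 0.003]
wrist_force: [0.9, 0.6, 0.1]
width: 0.6
```

Run:
```python
from h import *
st(); k=np.array([.6,-.06,.25]); out=[]
for n in('scene','top'):
    c=cam(n); print(n,proj(c,np.array([.6027,-.0612,.281])))
    x,y=proj(c,k)[0].astype(int); im=c['frame'][y-40:y+40,x-40:x+40]; out.append(cv2.resize(im,(400,400),interpolation=2))
    print(n,x-40,y-40)
cv2.imwrite('pics/d.png',np.hstack(out))
```

```text
16.93 tcp [0.4019 0.3196 0.3989] F [0.88 0.57 0.15] M [-0.02 -0.04  0.02] w 0.6 yang 10.56 z [ 0.002  0.001 -1.   ]
scene [[260.63662755 162.79546916]]
scene 219 127
top [[272.62171554 155.44381764]]
top 231 119
```

View pics/d.png

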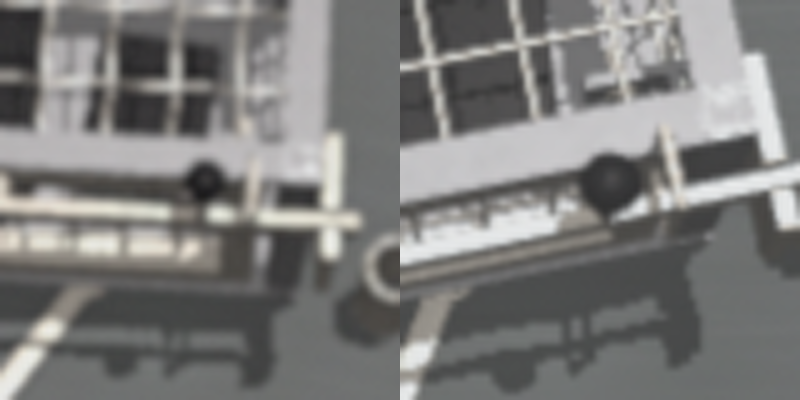

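The knob is at scene (260,163) and top (273,156). Both are within 1 px of the prediction for gate about -0.01 and bar 0. The bar crosses the catch plate with the striker in front of it. Handing in.

```bash
python3 -c "
from h import *
print(bot.finish_job())"
```

```text
the job is handed in; nothing more can be done
None
```

The gate is shut and the latch bar is down in the notch. I handed the job in at about 17 s of the 67 s allowed; no verdict was reported.

**What I did:** I pinched the knob, lifted the bar to about 0.11 rad and swung the gate to. I then laid the bar lightly on the striker and slid it inward until I felt it drop, at a gate angle of about -0.01. From there I lowered it right down and let go.

**Last checks:**
- **Capture:** before release, a light outward pull of about 4 N did not move the gate.
- **Position:** after release, both cameras showed the knob within 1 px of where it should be with the gate shut and the bar down.
- **Robot clear:** the arm was clear of everything, with the wrist force near zero.

**Forces:** the highest wrist readings while sliding were about 8 N inward and 6 N upward. The load on the post was not measured directly, but I estimate it stayed under its 20 N limit.

**Not as planned:**
- The first grip was slightly too high on the ball, so I regripped 4 mm lower.
- The arm hid the knob in both views during the approach, so I did that part from the earlier measurements and by feel.
- I did not re-measure the radios or the things on the bench at the end, but I felt no unexpected contact.

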